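# Slide the undrilled bearing cover into the hold bay and point out its missing hole

## Task

One of the three round steel bearing covers lying on the inspection bench is missing its fourth bolt hole. Slide that cover across the bench with light pushes of the fingertips, never squeezing or lifting it, until it lies wholly inside the yellow-taped hold bay, and leave everything else where it stands. Then point out the fault: hold the fingertips a centimetre or two above the bare spot where the hole should be, without touching, for at least two seconds, and finish still pointing there.

Things in the scene. Friction and masses are not known exactly. Their poses are not given: they have to be found in the camera images.
- cover_faulty: Faulty loose steel cover, 0.4-0.85 kg, lying flat: disc 90 mm across, 14 mm thick, with a central boss on top 38 mm across, 8 mm high. It has three 15 mm through holes where four should lie evenly on a 66 mm circle. Origin: centre of underside; z up; x points to the missing hole. Starts at any turn in one of three places about 110 mm apart in a row leading away from the robot
- bare_spot (a point): The undrilled spot on the faulty cover, on the upper face of its flange (14 mm above the bench), 33 mm from the cover's centre, where the fourth bolt hole should be. Its axes are those of the cover
- cover_b: Good loose cover, same size and steel as the faulty one but with all four bolt holes, in another place of the row (about 20 mm free between neighbours). Origin: centre of its underside. To be left where it is
- cover_c: Another good bearing cover, same as cover_b. To be left where it is
- hold_bay: Hold bay: a rectangle of flat yellow tape 20 mm wide on the bench, under 1 mm thick, nothing to bump into. Inside the tape it is 480 mm along its x (away from the robot) by 140 mm along its y (left-right). Origin: its centre, on the bench. It lies left (+y) of the covers, clear bench between, turned at most 0.08 rad
- stepped_bush: Brass stepped bush standing near the far end of the hold bay: 38 mm in diameter below, 26 mm above, 45 mm tall; loose. Origin: centre of its underside. To be left where it is
- ring_gauge: Dark steel ring gauge lying flat on the bench to the right of the covers: 64 mm in diameter, 34 mm bore, 22 mm tall; loose. Origin: centre of its underside. To be left where it is
- v_block: Steel V-block on the bench to the left of the hold bay: 70 x 50 x 42 mm tall, groove along its x; loose. Origin: centre of its underside. To be left where it is
Mind the look-alikes: they are no part of the job. Leave any blue or purple look-alike of the cover_faulty alone.

How it is judged:
By the outcome, as a careful person would: the job done as asked, in the order asked, and still so for the second after the job is handed in, with the robot touching nothing.
It also fails if it takes over 48 s, if anything falls off the work surface, if the arm or the gripper's body presses on something with over 40 N, if the wrist force passes 120 N, or if a joint passes its speed limit or range.

## Robot

A 6-joint arm with a two-finger parallel gripper is mounted at the origin on the work surface. World frame = base frame: x ahead of the robot, y to its left, z up, the work surface at z = 0. Lengths are in m, angles in degrees, forces in N, time in s.
With the tool pointing down it reaches from about 0.3 to 0.75 m from the base axis. Payload 8.5 kg.
Tool frame: the origin (TCP) lies on the centre line of the jaws, within the pads' length; the fingertips stand 22 mm ahead of it and the grasp point (between the pads) lies 3 mm ahead of it (env.tip_reach is the distance from the TCP to the fingertips, in m); y points along the fingers, z is the direction in which the jaws open and shut, and the axes are right-handed (so a half turn about y gives the same grasp; the last joint's range is limited). The gripper opens to 85 mm and grips with 20 to 120 N. Pads are 22 mm wide; open, the fingers measure 114 mm over their backs; the gripper's body (76 mm by 85 mm) begins 54 mm behind the grasp point. The pads swing forward as they close: fully open they stand 13 mm farther back than shut.
Start: joints at [-83.383, 21.807, 74.336, -0, 83.858, -12.336], TCP at [0.179, -0.52, 0.253] pointing down, gripper open.
Joint ranges: [-178.18, 178.18], [-50.72, 133.34], [12.68, 142.11], [-81.47, 261.47], [9.98, 163.14], [-165.26, 165.26]. Speed limits (degrees/s): [136.94, 136.94, 180, 180, 180, 180].

## Interface

Orientations are given as a 3x3 rotation matrix whose columns are the frame's x, y, z axes.
In Python, from rig import env, get_image gives the robot as it stands. The module is installed in compiled form; this text tells all that it offers.
- The arm moves only by the tool carry_out, never from a script. Its argument "targets" is a list that holds one entry, the list of rows, each a list of 7 numbers: the closure, from 0 (fully open) to 1 (shut), then the shift along the world's x, y, z in mm, then the turn, a rotation vector about the world's x, y, z in degrees. In form: [[[claw, dx, dy, dz, ax, ay, az], ...]]. A call has 1 to 20 rows; each row is the pose to reach, as a shift and turn from the pose commanded when the call began; what a row does not reach only later rows make up. A row lasts 1/12 s, in which the tool goes at most 41.7 mm and 7.16 degrees, less where a joint would pass 70% of its speed; a pose out of reach is approached as far as the arm can. A call with a gripper value outside its range is refused whole. The fingers move at their own pace and stop on an object; "squeeze" is the grip in N (left out, the last holds). Time passes only in rows, so rows that repeat a pose let the fingers close. It gives the time, the measured TCP pose, the force and the opening at its end, in the units of the state.
- env.observe(): the state, without advancing time (a new reading comes with each control period).
- get_image(name): name is "scene" or "top"; returns a dict with "img" (400x640x3 uint8, red, green, blue), "fx", "fy", "cx", "cy" (pixels), "rvec" (rotation vector, rad) and "tvec" (3), from world to camera coordinates, as OpenCV has them. Camera axes: x right, y down, z forward; pixel columns grow to the right and rows downward; lengths in m; the calibration is good to about 2 mm. A picture is of the moment at which its call begins. There is no depth.
- env.close_job(): hands the job in, once; it reports no verdict.
The state is a dict: "time_s": time; "q": joint angles; "qvel": joint speeds; "joint_efforts": joint torques, N m; "position": TCP position; "tool_rot": TCP orientation; "ft_force": force on the tool from outside, world axes, zero at the start; "wrist_torque": the same for the moment, N m; "grip_width": finger opening in m.
Only numpy, scipy, OpenCV 4.12 (cv2) and the standard library are available. Lean on these libraries where they do the work, as an engineer would, in place of code of your own. Each camera call takes 0.05 s, during which the arm holds its last target.

## Working session

There is one attempt and no reset: what is moved stays moved. The work goes in short steps, Python scripts to look and compute and a tool call to move; the robot and the scene stay as the last step left them, time stands still between calls to the robot, and variables do not carry over. Pictures are saved under pics/ and viewed, and the job is handed in when it is done.

Besides the shell and the picture viewer there is one more tool, called after ">>>" by a JSON object that holds its "fn" and its "kwargs", one argument or row to a line. carry_out: Moves the arm, as the interface text tells. Its arguments: {"type":"object","properties":{"targets":{"type":"array"},"squeeze":{"type":"number"}},"required":["targets"]}

```bash
mkdir -p pics
cat > h.py <<'E'
import numpy as np,cv2
from rig import env,get_image
def cam(n):
    d=get_image(n); K=np.array([[d['fx'],0,d['cx']],[0,d['fy'],d['cy']],[0,0,1.]])
    R=cv2.Rodrigues(np.array(d['rvec'],float))[0]; return d['img'],K,R,np.array(d['tvec'],float).reshape(3)
def ray(uv,K,R,t,z):
    uv=np.atleast_2d(np.array(uv,float)); v=(R.T@np.linalg.inv(K)@np.c_[uv,np.ones(len(uv))].T).T
    c=-R.T@t; s=(z-c[2])/v[:,2]; return c+v*s[:,None]
def proj(P,K,R,t):
    p=(R@np.atleast_2d(P).T).T+t; p=(K@p.T).T; return p[:,:2]/p[:,2:]
def save(n,im): cv2.imwrite('pics/'+n+'.png',im[:,:,::-1])
E
python3 - <<'E'
from h import *
for n in('scene','top'):
    im,K,R,t=cam(n); save(n+'0',im); print(n,K[0,0],-R.T@t)
s=env.observe(); print(s['time_s'],s['position'],np.round(s['tool_rot'],3),s['grip_width'],env.tip_reach)
E
```

```text
scene 411.485709923377 [1.34934602 0.23642963 0.67191258]
top 392.29018993308483 [0.54170734 0.0082624  1.04493137]
0.1 [ 0.1785959  -0.51996857  0.25277597] [[-0.946 -0.     0.325]
 [-0.325  0.001 -0.946]
 [-0.    -1.    -0.001]] 0.08528243268483435 0.022
```

View pics/scene0.png

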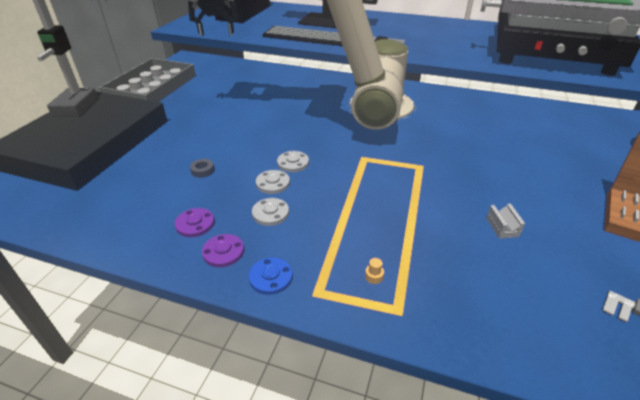

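View pics/top0.png

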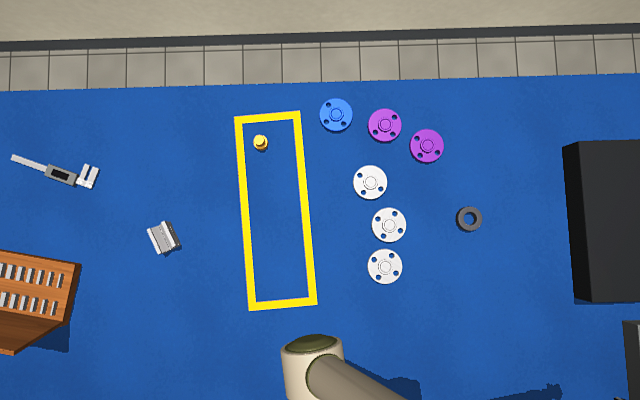

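The three grey covers in the top view are at about (370,182), (389,225) and (385,267). The blue look-alike is at (336,115) and the purple ones at (385,125) and (427,146). Next I'll enlarge the grey row.

Run:
```python
from h import *
im,K,R,t=cam('top')
c=im[155:295,325:435]; save('crop',cv2.resize(c,None,fx=4.2,fy=4.2,interpolation=cv2.INTER_CUBIC))
hsv=cv2.cvtColor(im,cv2.COLOR_RGB2HSV)
m=((hsv[...,1]<60)&(hsv[...,2]>130)).astype(np.uint8); m[:155]=0;m[295:]=0;m[:,:325]=0;m[:,435:]=0
cs,_=cv2.findContours(m,cv2.RETR_EXTERNAL,cv2.CHAIN_APPROX_NONE)
for k in cs:
    if cv2.contourArea(k)<300: continue
    P=ray(k[:,0,:],K,R,t,.014); (e)=cv2.fitEllipse(k); (cc,r)=cv2.minEnclosingCircle((P[:,:2]*1000).astype(np.float32)); C=ray(e[0],K,R,t,.014)[0]
    print('cover',np.round(e[0],1),np.round(C,4),'mec',np.round(cc,1),r)
    fill=np.zeros_like(m); cv2.drawContours(fill,[k],-1,1,-1); fill=cv2.erode(fill,np.ones((3,3)))
    h=((hsv[...,1]>75)&(fill>0)).astype(np.uint8)
    n,l,st,ce=cv2.connectedComponentsWithStats(h)
    for i in range(1,n):
        p=ray(ce[i],K,R,t,.014)[0]-C; print('  hole',np.round(ce[i],1),st[i,4],round(np.hypot(*p[:2])*1000,1),round(np.degrees(np.arctan2(p[1],p[0])),1))
y=((hsv[...,0]>20)&(hsv[...,0]<35)&(hsv[...,1]>180)&(hsv[...,2]>180)).astype(np.uint8)
cs,hi=cv2.findContours(y,cv2.RETR_CCOMP,cv2.CHAIN_APPROX_NONE)
for i,k in enumerate(cs):
    if cv2.contourArea(k)<150: continue
    b=cv2.boxPoints(cv2.minAreaRect(k)); print(hi[0][i][3],cv2.contourArea(k),np.round(b),'\n',np.round(ray(b,K,R,t,0)[:,:2],3))
```

```text
cover [384.4 266. ] [ 0.4464 -0.1613  0.014 ] mec [ 446.6 -161. ] 45.37651824951172
  hole [390.7 255. ] 18 32.8 -32.2
  hole [373.2 259. ] 19 33.9 56.7
  hole [395.2 272.6] 19 32.6 -123.2
  hole [377.8 276.8] 20 32.8 146.0
cover [388.6 224.4] [ 0.5535 -0.1767  0.014 ] mec [ 553.5 -176.9] 45.344696044921875
  hole [393.8 213.2] 19 32.9 -27.4
  hole [377.2 218.5] 18 33.3 60.6
  hole [399.5 230.2] 18 32.1 -119.5
  hole [382.7 235.6] 21 33.1 150.1
cover [369.7 181.8] [ 0.6673 -0.1316  0.014 ] mec [ 667.5 -131.7] 45.14864730834961
  hole [359.2 174.8] 19 33.3 54.6
  hole [380.  188.6] 16 32.6 -125.5
  hole [362.9 192.3] 18 33.3 145.3
-1 12742.5 [[232. 117.]
 [300. 111.]
 [317. 304.]
 [249. 310.]] 
 [[0.858 0.235]
 [0.869 0.049]
 [0.351 0.017]
 [0.341 0.195]]
1 9781.0 [[238. 122.]
 [294. 117.]
 [310. 298.]
 [254. 303.]] 
 [[0.843 0.217]
 [0.853 0.065]
 [0.366 0.034]
 [0.357 0.18 ]]
```

View pics/crop.png

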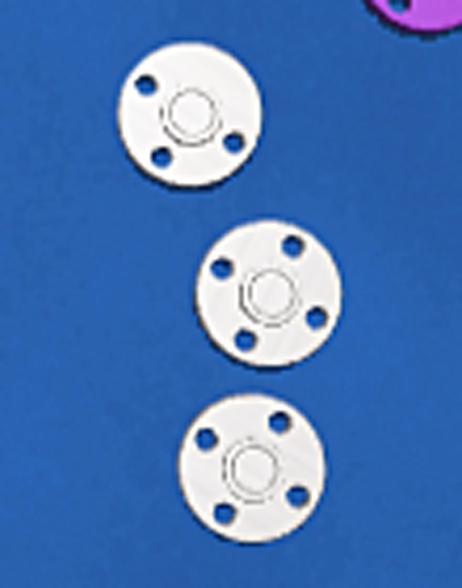

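The faulty cover is the far grey one at top pixel (370,182). It has three holes, at 54.6°, 145.3° and -125.5°, so the bare spot lies at about -35°. The grey ones at (389,225) and (385,267) show four holes, and the blue and purple ones are look-alikes. The crop confirms this.

I'll push with two partly open fingertips straddling the rim, heading for about (0.63, 0.126). First I'll move above the approach point.

>>> {"fn": "carry_out", "kwargs": {
  "targets": [
    [[0.5,499,314,0,0,0,79],[0.5,499,314,0,0,0,79],[0.5,499,314,0,0,0,79],[0.5,499,314,0,0,0,79],[0.5,499,314,0,0,0,79],[0.5,499,314,0,0,0,79],[0.5,499,314,0,0,0,79],[0.5,499,314,0,0,0,79],[0.5,499,314,0,0,0,79],[0.5,499,314,0,0,0,79],[0.5,499,314,0,0,0,79],[0.5,499,314,0,0,0,79],[0.5,499,314,0,0,0,79],[0.5,499,314,0,0,0,79],[0.5,499,314,-50,0,0,79],[0.5,499,314,-80,0,0,79],[0.5,499,314,-110,0,0,79],[0.5,499,314,-130,0,0,79],[0.5,499,314,-150,0,0,79],[0.5,499,314,-150,0,0,79]]
  ]
}}

```text
time_s: 1.82
position: [0.6759, -0.2053, 0.0982]
tool_rot: [[0.138, -0.008, 0.99], [-0.99, 0.004, 0.138], [-0.005, -1.0, -0.007]]
ft_force: [-0.7, 0.1, -0.3]
grip_width: 0.0429
```

Run:
```python
from h import *
im,K,R,t=cam('scene'); save('s1',cv2.resize(im[110:260,160:400],None,fx=3.3,fy=3.3,interpolation=cv2.INTER_CUBIC))
im,K,R,t=cam('top'); save('t1',im)
s=env.observe(); print(s['time_s'],s['position'],np.round(s['tool_rot'],3),s['grip_width'],np.round(s['ft_force'],1),np.round(s['q']))
```

```text
1.9167 [ 0.677603   -0.20616688  0.10326867] [[ 0.138 -0.001  0.99 ]
 [-0.99   0.     0.138]
 [-0.001 -1.    -0.001]] 0.04295777887374966 [0.1 0.7 0.6] [-26.  45.  57.  -0.  78. -34.]
```

View pics/s1.png

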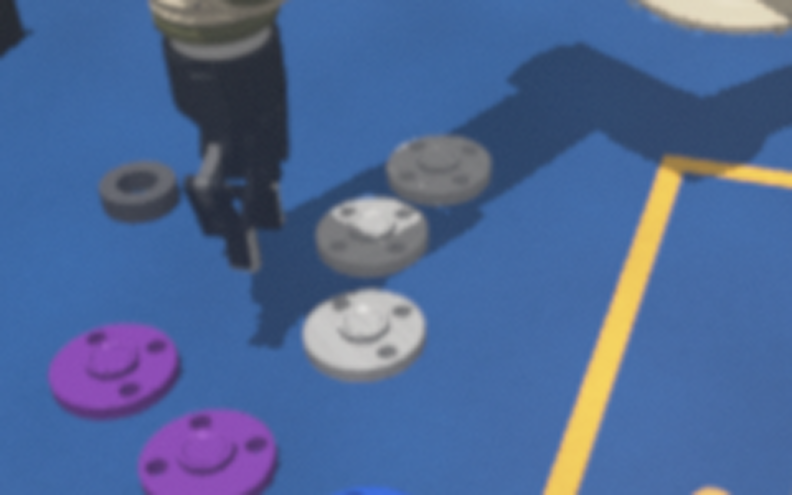

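View pics/t1.png

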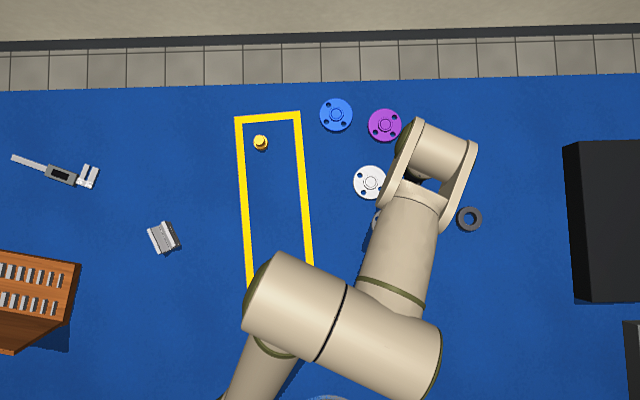

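The fingers straddle the push line, clear of the neighbours. The near fingertip shows in the crop at about (245,269). I'll work out its height from that.

Run:
```python
from h import *
im,K,R,t=cam('scene')
s=env.observe();p=np.array(s['position']);print(p)
z=np.array(s['tool_rot'])[:,2];x=np.array(s['tool_rot'])[:,0]
print('pix', 160+np.array([232,258])/3.3,110+268/3.3)
for d in (17,22):
  for a in (.0215,.036):
    for b in(-.011,.011):
      q=p+a*z+b*x-[0,0,d/1000]; u=proj(q,K,R,t)[0]; print(d,a,b,np.round((u-[160,110])*3.3))
```

```text
[ 0.67807279 -0.2064243   0.10454476]
pix [230.3030303  238.18181818] 191.21212121212122
17 0.0215 -0.011 [257. 256.]
17 0.0215 0.011 [227. 253.]
17 0.036 -0.011 [250. 269.]
17 0.036 0.011 [220. 265.]
22 0.0215 -0.011 [258. 262.]
22 0.0215 0.011 [228. 258.]
22 0.036 -0.011 [251. 274.]
22 0.036 0.011 [221. 271.]
```

>>> {"fn": "carry_out", "kwargs": {
  "targets": [
    [[0.5,0,0,-25,0,0,0],[0.5,0,0,-50,0,0,0],[0.5,0,0,-62,0,0,0],[0.5,0,0,-67,0,0,0],[0.5,0,0,-67,0,0,0],[0.5,0,0,-67,0,0,0]]
  ]
}}

```text
time_s: 2.47
position: [0.6784, -0.2065, 0.0379]
tool_rot: [[0.138, 0.002, 0.99], [-0.99, -0.001, 0.138], [0.001, -1.0, 0.002]]
ft_force: [-1.1, -0.2, 0.9]
grip_width: 0.043
```

Run:
```python
from h import *
im,K,R,t=cam('scene'); save('s2',cv2.resize(im[130:230,180:310],None,fx=6,fy=6,interpolation=cv2.INTER_CUBIC))
s=env.observe();p=np.array(s['position']);print(s['time_s'],p,np.round(s['ft_force'],1))
z=np.array(s['tool_rot'])[:,2];x=np.array(s['tool_rot'])[:,0]
for d in (17,22,27,36):
  for a in (.0215,.036):
    for b in(-.011,.011):
      q=p+a*z+b*x-[0,0,d/1000]; u=proj(q,K,R,t)[0]; print(d,a,b,np.round((u-[180,130])*6))
```

```text
2.5167 [ 0.67840477 -0.20657248  0.03820767] [-0.6 -0.4  0. ]
17 0.0215 -0.011 [368. 476.]
17 0.0215 0.011 [316. 470.]
17 0.036 -0.011 [356. 500.]
17 0.036 0.011 [303. 493.]
22 0.0215 -0.011 [369. 486.]
22 0.0215 0.011 [318. 479.]
22 0.036 -0.011 [357. 509.]
22 0.036 0.011 [305. 502.]
27 0.0215 -0.011 [371. 495.]
27 0.0215 0.011 [319. 488.]
27 0.036 -0.011 [359. 518.]
27 0.036 0.011 [307. 511.]
36 0.0215 -0.011 [374. 512.]
36 0.0215 0.011 [322. 505.]
36 0.036 -0.011 [362. 535.]
36 0.036 0.011 [310. 528.]
```

View pics/s2.png

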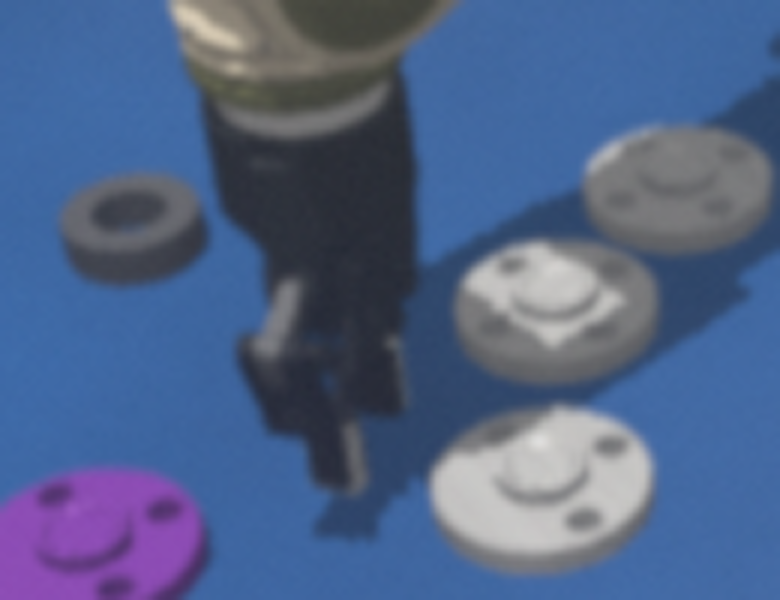

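The fingertip bottom is at about (343,490) in the crop, which puts it about 22 mm ahead of the TCP and about 15 mm above the bench. I'll lower it 10 mm.

>>> {"fn": "carry_out", "kwargs": {
  "targets": [
    [[0.5,0,0,-4,0,0,0],[0.5,0,0,-7,0,0,0],[0.5,0,0,-9,0,0,0],[0.5,0,0,-10,0,0,0],[0.5,0,0,-10,0,0,0],[0.5,0,0,-10,0,0,0]]
  ]
}}

```text
time_s: 3.02
position: [0.6777, -0.2061, 0.0263]
tool_rot: [[0.138, -0.0, 0.99], [-0.99, 0.0, 0.138], [-0.0, -1.0, -0.0]]
ft_force: [-1.1, -0.4, -0.2]
grip_width: 0.0426
```

Run:
```python
from h import *
im,K,R,t=cam('scene'); save('s3',cv2.resize(im[170:230,210:300],None,fx=8,fy=8,interpolation=cv2.INTER_CUBIC))
s=env.observe();p=np.array(s['position']);print(s['time_s'],p,np.round(s['ft_force'],1))
```

```text
3.0667 [ 0.67770442 -0.20616791  0.02642913] [-0.6  0.   0.8]
```

View pics/s3.png

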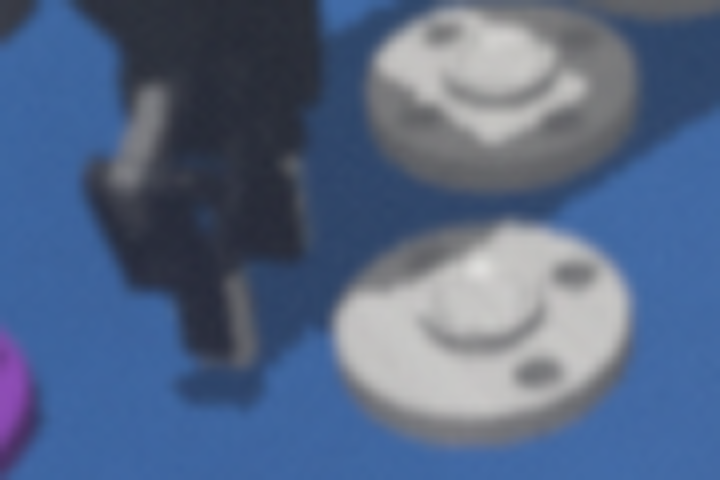

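Run:
```python
from h import *
im,K,R,t=cam('scene')
p=np.array(env.observe()['position']);T=np.array(env.observe()['tool_rot'])
for a in(.0213,.027,.034):
  for tip in (0,5,10,15):
    q=p+a*T[:,2]-.011*T[:,0]; q[2]=tip/1000; u=proj(q,K,R,t)[0]; print(a,tip,np.round((u-[210,170])*8))
# shadow calibration: cover top edge check
C=np.array([.6673,-.1316,0])
print(np.round((proj([C+[.045,0,0],C+[.045,0,.014]],K,R,t)-[210,170])*8))
```

```text
0.0213 0 [261. 366.]
0.0213 5 [259. 354.]
0.0213 10 [257. 341.]
0.0213 15 [255. 329.]
0.027 0 [255. 378.]
0.027 5 [253. 366.]
0.027 10 [251. 354.]
0.027 15 [249. 341.]
0.034 0 [247. 393.]
0.034 5 [245. 381.]
0.034 10 [243. 369.]
0.034 15 [241. 356.]
[[421. 441.]
 [416. 406.]]
```

Measured tip height is about 5 mm. I'll start the push slowly along (-0.14, 0.99).

>>> {"fn": "carry_out", "kwargs": {
  "targets": [
    [[0.5,-1,8,0,0,0,0],[0.5,-2,14,0,0,0,0],[0.5,-3,19,0,0,0,0],[0.5,-3.2,22,0,0,0,0],[0.5,-3.6,25,0,0,0,0],[0.5,-4,28,0,0,0,0],[0.5,-4.6,32,0,0,0,0],[0.5,-5,36,0,0,0,0],[0.5,-5.7,40,0,0,0,0],[0.5,-6.4,45,0,0,0,0],[0.5,-7,50,0,0,0,0],[0.5,-7.8,55,0,0,0,0],[0.5,-8.5,60,0,0,0,0],[0.5,-9.2,65,0,0,0,0],[0.5,-10,70,0,0,0,0],[0.5,-10.6,74,0,0,0,0],[0.5,-11,77,0,0,0,0],[0.5,-11.3,79,0,0,0,0],[0.5,-11.4,80,0,0,0,0]]
  ]
}}

```text
time_s: 4.7
position: [0.6662, -0.1259, 0.0263]
tool_rot: [[0.139, -0.0, 0.99], [-0.99, -0.0, 0.139], [0.0, -1.0, -0.0]]
ft_force: [0.2, -3.5, 1.0]
grip_width: 0.0426
```

Run:
```python
from h import *
im,K,R,t=cam('scene'); save('s4',cv2.resize(im[130:250,200:390],None,fx=4,fy=4,interpolation=cv2.INTER_CUBIC))
s=env.observe();p=np.array(s['position']);print(s['time_s'],p,np.round(s['ft_force'],1),s['grip_width'])
```

```text
4.75 [ 0.666191   -0.12585435  0.02632584] [ 0.3 -1.   0.4] 0.04247444506526668
```

View pics/s4.png

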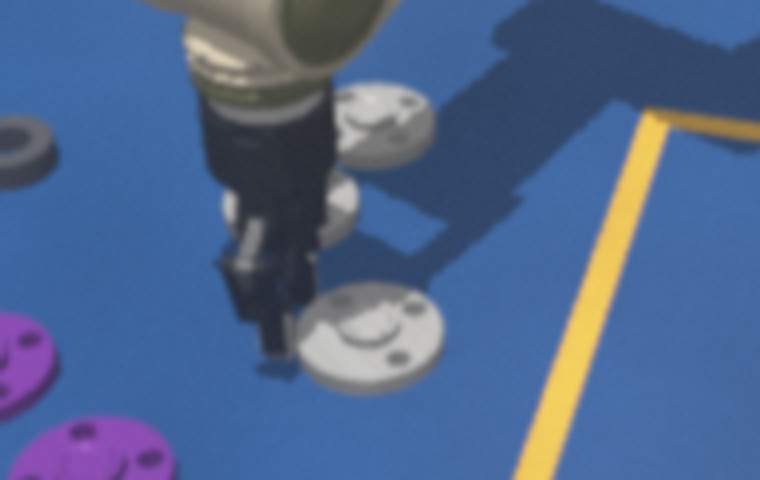

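The cover is sliding flat, nested against both fingertips, with about 3.5 N on the tool. I'll continue.

>>> {"fn": "carry_out", "kwargs": {
  "targets": [
    [[0.5,-0.3,2,0,0,0,0],[0.5,-0.7,5,0,0,0,0],[0.5,-1.4,10,0,0,0,0],[0.5,-2.2,15,0,0,0,0],[0.5,-3,21,0,0,0,0],[0.5,-3.9,27,0,0,0,0],[0.5,-4.7,33,0,0,0,0],[0.5,-5.6,39,0,0,0,0],[0.5,-6.4,45,0,0,0,0],[0.5,-7.3,51,0,0,0,0],[0.5,-8.2,57,0,0,0,0],[0.5,-9,63,0,0,0,0],[0.5,-9.9,69,0,0,0,0],[0.5,-10.7,75,0,0,0,0],[0.5,-11.6,81,0,0,0,0],[0.5,-12.3,86,0,0,0,0],[0.5,-12.9,90,0,0,0,0],[0.5,-13.3,93,0,0,0,0],[0.5,-13.6,95,0,0,0,0],[0.5,-13.7,96,0,0,0,0]]
  ]
}}

```text
time_s: 6.42
position: [0.6525, -0.0299, 0.0263]
tool_rot: [[0.138, -0.0, 0.99], [-0.99, -0.0, 0.138], [-0.0, -1.0, -0.0]]
ft_force: [0.5, -3.2, 1.7]
grip_width: 0.0423
```

Run:
```python
from h import *
im,K,R,t=cam('scene'); save('s5',cv2.resize(im[130:310,240:440],None,fx=3.3,fy=3.3,interpolation=cv2.INTER_CUBIC))
s=env.observe();p=np.array(s['position']);print(s['time_s'],p,np.round(s['ft_force'],1),s['grip_width'])
```

```text
6.4667 [ 0.65247832 -0.02989889  0.02630774] [-0.2 -2.2  0.8] 0.042575741650146486
```

View pics/s5.png

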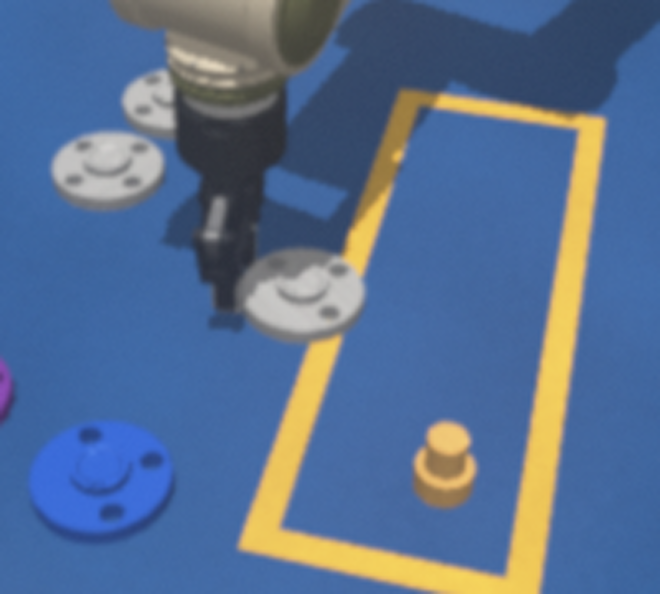

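Still nested, and now at the near tape edge. I need another 105 mm.

>>> {"fn": "carry_out", "kwargs": {
  "targets": [
    [[0.5,-0.3,2,0,0,0,0],[0.5,-0.7,5,0,0,0,0],[0.5,-1.4,10,0,0,0,0],[0.5,-2.2,15,0,0,0,0],[0.5,-3,21,0,0,0,0],[0.5,-3.9,27,0,0,0,0],[0.5,-4.7,33,0,0,0,0],[0.5,-5.6,39,0,0,0,0],[0.5,-6.4,45,0,0,0,0],[0.5,-7.3,51,0,0,0,0],[0.5,-8.2,57,0,0,0,0],[0.5,-9,63,0,0,0,0],[0.5,-9.9,69,0,0,0,0],[0.5,-10.9,76,0,0,0,0],[0.5,-12,84,0,0,0,0],[0.5,-13,91,0,0,0,0],[0.5,-13.9,97,0,0,0,0],[0.5,-14.5,101,0,0,0,0],[0.5,-14.9,104,0,0,0,0],[0.5,-15,105,0,0,0,0]]
  ]
}}

```text
time_s: 8.13
position: [0.6374, 0.0753, 0.0263]
tool_rot: [[0.139, -0.0, 0.99], [-0.99, 0.0, 0.139], [-0.0, -1.0, -0.0]]
ft_force: [-0.0, -3.2, 1.1]
grip_width: 0.0425
```

>>> {"fn": "carry_out", "kwargs": {
  "targets": [
    [[0.5,0,0,0,0,0,0],[0.5,1,-5,0,0,0,0],[0.5,3,-20,0,0,0,0],[0.5,5,-35,10,0,0,0],[0.5,5,-40,40,0,0,0],[0.5,5,-50,75,0,0,0],[0.5,5,-70,100,0,0,0],[0.5,5,-100,120,0,0,0],[0.8,5,-140,120,0,0,0],[1,5,-180,120,0,0,0],[1,5,-200,120,0,0,0],[1,5,-200,120,0,0,0]]
  ]
}}

```text
time_s: 9.13
position: [0.642, -0.1316, 0.147]
tool_rot: [[0.132, 0.001, 0.991], [-0.991, -0.001, 0.132], [0.001, -1.0, 0.001]]
ft_force: [-0.2, 0.2, -0.4]
grip_width: 0.0002
```

```bash
cat > m.py <<'E'
from h import *
im,K,R,t=cam('scene'); save('s6',cv2.resize(im[130:310,230:440],None,fx=3.3,fy=3.3,interpolation=cv2.INTER_CUBIC))
im,K,R,t=cam('top'); save('t6',im)
s=env.observe();print(s['time_s'],s['position'],np.round(s['ft_force'],1),s['grip_width'],np.round(s['tool_rot'],3))
hsv=cv2.cvtColor(im,cv2.COLOR_RGB2HSV)
m=((hsv[...,1]<60)&(hsv[...,2]>130)).astype(np.uint8)
cs,_=cv2.findContours(m,cv2.RETR_EXTERNAL,cv2.CHAIN_APPROX_NONE)
for k in cs:
    A=cv2.contourArea(k)
    if not 600<A<1200: continue
    e=cv2.fitEllipse(k)
    if e[1][0]/e[1][1]<.8 or e[0][1]<100: continue
    C=ray(e[0],K,R,t,.014)[0]
    print('cover',np.round(e[0],1),np.round(C,4))
    fill=np.zeros_like(m); cv2.drawContours(fill,[k],-1,1,-1); fill=cv2.erode(fill,np.ones((3,3)))
    h=((hsv[...,1]>75)&(fill>0)).astype(np.uint8)
    n,l,st,ce=cv2.connectedComponentsWithStats(h)
    for i in range(1,n):
        p=ray(ce[i],K,R,t,.014)[0]-C; print('  hole',st[i,4],np.round(ce[i],1),round(np.hypot(*p[:2])*1000,1),round(np.degrees(np.arctan2(p[1],p[0])),1))
E
python3 m.py
```

```text
9.2333 [ 0.64215432 -0.12710422  0.14674901] [ 0.  -0.1 -0.2] -0.00011839440342977318 [[ 0.136  0.     0.991]
 [-0.991  0.     0.136]
 [-0.    -1.     0.   ]]
cover [273.2 198.1] [0.6312 0.1242 0.014 ]
  hole 18 [263.3 191.1] 32.3 53.7
  hole 18 [283.6 205.1] 33.1 -125.8
  hole 18 [266.3 208.1] 32.2 144.1
```

View pics/t6.png

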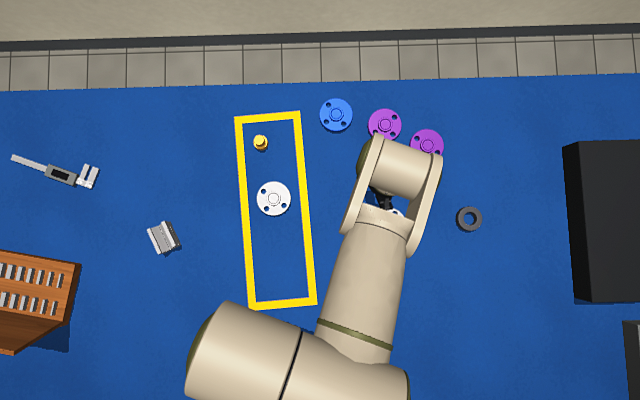

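View pics/s6.png

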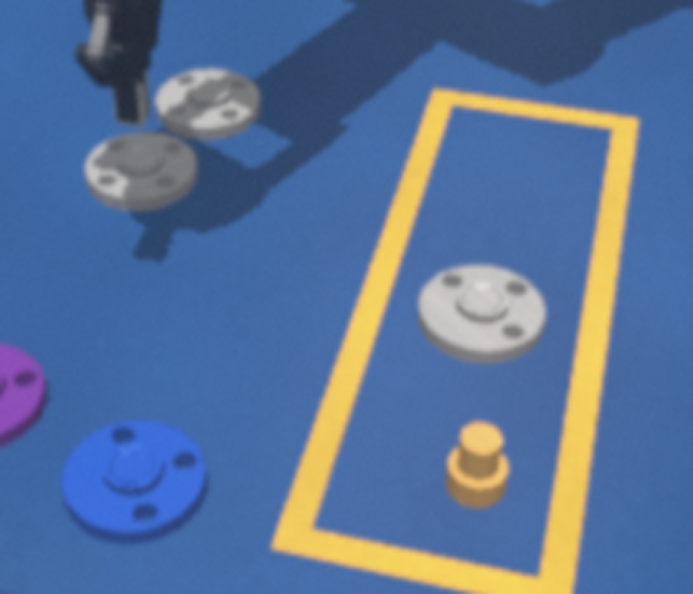

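The faulty cover is wholly inside the tape, centred at (0.631, 0.124), about 24 mm clear on each side and well clear of the bush. Its missing hole is at -36°, so the bare spot is at (0.658, 0.105). I'll go above it with the fingers shut.

>>> {"fn": "carry_out", "kwargs": {
  "targets": [
    [[1,4,40,0,0,0,0],[1,6,80,0,0,0,0],[1,8,120,0,0,0,0],[1,11,160,0,0,0,0],[1,14,200,0,0,0,0],[1,15.4,222,0,0,0,0],[1,15.4,230,0,0,0,0],[1,15.4,230,-25,0,0,0],[1,15.4,230,-50,0,0,0],[1,15.4,230,-70,0,0,0],[1,15.4,230,-80,0,0,0],[1,15.4,230,-84,0,0,0],[1,15.4,230,-84,0,0,0],[1,15.4,230,-84,0,0,0]]
  ]
}}

```text
time_s: 10.4
position: [0.6585, 0.1046, 0.0635]
tool_rot: [[0.138, 0.002, 0.99], [-0.99, -0.0, 0.138], [0.0, -1.0, 0.002]]
ft_force: [-0.3, 0.5, 0.8]
grip_width: -0.0001
```

```bash
cat > v.py <<'E'
from h import *; import sys
im,K,R,t=cam('scene'); save(sys.argv[1],cv2.resize(im[180:250,330:420],None,fx=8,fy=8,interpolation=cv2.INTER_CUBIC))
s=env.observe();p=np.array(s['position']);print(s['time_s'],p,np.round(s['ft_force'],1),s['grip_width'])
f=lambda q:np.round((proj(q,K,R,t)[0]-[330,180])*8)
T=np.array(s['tool_rot'])
print('bare',f([.6579,.1048,.014]))
for d in(17,22,27,35): print(d,'axis',f(p-[0,0,d/1000]),'corners near',[f(p+.012*T[:,2]+b*T[:,0]-[0,0,d/1000]) for b in(-.011,.011)])
E
python3 v.py s7
```

```text
10.45 [0.65861168 0.1046743  0.06379783] [-0.1  0.8 -0. ] -6.681192673367017e-06
bare [278. 383.]
17 axis [284. 300.] corners near [array([319., 333.]), array([241., 323.])]
22 axis [283. 313.] corners near [array([317., 346.]), array([240., 336.])]
27 axis [282. 326.] corners near [array([316., 359.]), array([239., 349.])]
35 axis [280. 347.] corners near [array([314., 380.]), array([237., 370.])]
```

View pics/s7.png

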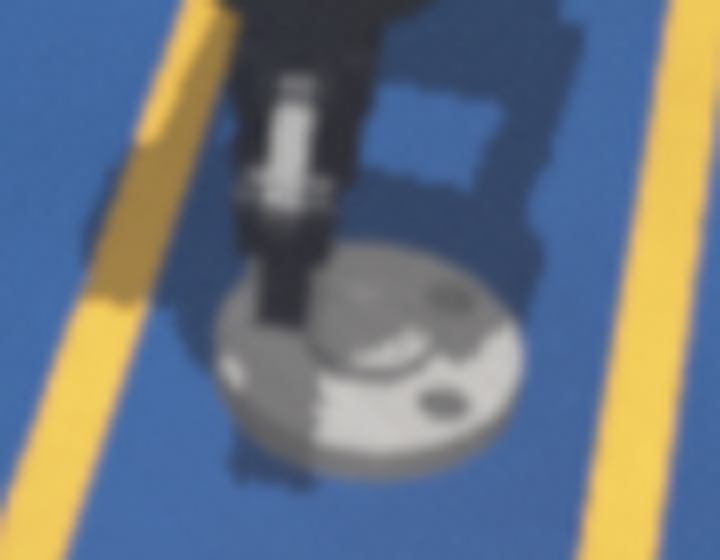

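The shut tip's bottom is at about (280,322) in the crop, so it sits above the bare spot with a reach of about 20–22 mm. I'll lower it 14 mm, to about 14–16 mm above the flange, and hold there.

>>> {"fn": "carry_out", "kwargs": {
  "targets": [
    [[1,-0.5,0,-5,0,0,0],[1,-0.5,0,-10,0,0,0],[1,-0.5,0,-13,0,0,0],[1,-0.5,0,-14,0,0,0],[1,-0.5,0,-14,0,0,0],[1,-0.5,0,-14,0,0,0],[1,-0.5,0,-14,0,0,0],[1,-0.5,0,-14,0,0,0]]
  ]
}}

```text
time_s: 11.12
position: [0.6575, 0.1049, 0.0485]
tool_rot: [[0.138, 0.0, 0.99], [-0.99, 0.0, 0.138], [0.0, -1.0, 0.0]]
ft_force: [-0.1, 0.7, 0.3]
grip_width: 0.0
```

```bash
python3 v.py s8
```

```text
11.1667 [0.65752586 0.10483323 0.04851427] [ 0.5 -0.1 -0.3] 8.09568401845753e-05
bare [278. 383.]
17 axis [282. 337.] corners near [array([316., 370.]), array([239., 360.])]
22 axis [281. 350.] corners near [array([315., 383.]), array([238., 373.])]
27 axis [280. 363.] corners near [array([314., 396.]), array([237., 386.])]
35 axis [278. 383.] corners near [array([312., 416.]), array([236., 406.])]
```

View pics/s8.png

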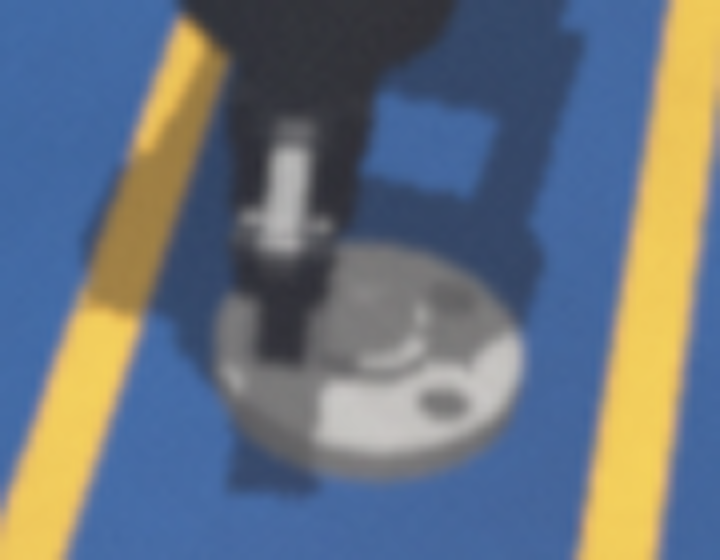

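The tip bottom at (280,362) is hovering above the bare spot with a gap of about 12–16 mm and no contact force. I'll hold for over 3 s.

>>> {"fn": "carry_out", "kwargs": {
  "targets": [
    [[1,0,0,0,0,0,0],[1,0,0,0,0,0,0],[1,0,0,0,0,0,0],[1,0,0,0,0,0,0],[1,0,0,0,0,0,0],[1,0,0,0,0,0,0],[1,0,0,0,0,0,0],[1,0,0,0,0,0,0],[1,0,0,0,0,0,0],[1,0,0,0,0,0,0],[1,0,0,0,0,0,0],[1,0,0,0,0,0,0],[1,0,0,0,0,0,0],[1,0,0,0,0,0,0],[1,0,0,0,0,0,0],[1,0,0,0,0,0,0],[1,0,0,0,0,0,0],[1,0,0,0,0,0,0],[1,0,0,0,0,0,0],[1,0,0,0,0,0,0]]
  ]
}}

```text
time_s: 12.83
position: [0.6574, 0.1048, 0.0483]
tool_rot: [[0.138, 0.0, 0.99], [-0.99, 0.0, 0.138], [-0.0, -1.0, 0.0]]
ft_force: [-0.5, -0.4, 0.1]
grip_width: -0.0
```

>>> {"fn": "carry_out", "kwargs": {
  "targets": [
    [[1,0,0,0,0,0,0],[1,0,0,0,0,0,0],[1,0,0,0,0,0,0],[1,0,0,0,0,0,0],[1,0,0,0,0,0,0],[1,0,0,0,0,0,0],[1,0,0,0,0,0,0],[1,0,0,0,0,0,0],[1,0,0,0,0,0,0],[1,0,0,0,0,0,0],[1,0,0,0,0,0,0],[1,0,0,0,0,0,0],[1,0,0,0,0,0,0],[1,0,0,0,0,0,0],[1,0,0,0,0,0,0],[1,0,0,0,0,0,0],[1,0,0,0,0,0,0],[1,0,0,0,0,0,0],[1,0,0,0,0,0,0],[1,0,0,0,0,0,0]]
  ]
}}

```text
time_s: 14.5
position: [0.6574, 0.1049, 0.0483]
tool_rot: [[0.138, -0.0, 0.99], [-0.99, 0.0, 0.138], [-0.0, -1.0, -0.0]]
ft_force: [0.8, 1.1, 0.0]
grip_width: -0.0001
```

```bash
python3 v.py s9
python3 - <<'E'
from h import *
im,K,R,t=cam('scene'); save('s10',im)
s=env.observe(); print(s['time_s'],s['position'])
E
```

```text
14.55 [0.6574428  0.10481711 0.04831249] [ 0.1 -1.1  0.5] -0.00024340556877860823
bare [278. 383.]
17 axis [282. 338.] corners near [array([316., 371.]), array([239., 361.])]
22 axis [281. 350.] corners near [array([315., 383.]), array([238., 374.])]
27 axis [280. 363.] corners near [array([314., 396.]), array([237., 386.])]
35 axis [278. 383.] corners near [array([312., 416.]), array([235., 406.])]
14.6 [0.65743639 0.10483106 0.04834648]
```

View pics/s10.png

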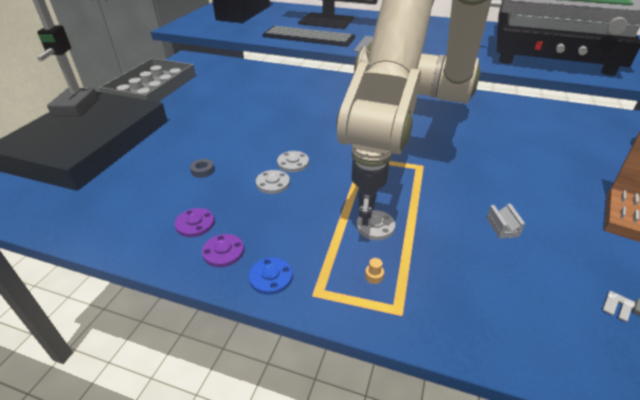

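The tip is pointing at the bare spot on the cover in the bay at about (372,222). The other covers at (273,181) and (293,161), the bush, the ring gauge and the V-block are where they started. Handing in now.

```bash
python3 -c "
from rig import env
print(env.close_job())"
```

```text
the job is handed in; nothing more can be done
None
```

I slid the faulty cover (the far grey one, with three holes) into the hold bay and handed the job in with the fingertips still pointing at the bare spot. I pushed it with two part-open fingertips behind its rim, about 3 N on the tool, with no squeezing or lifting.

- **Cover:** It lies at about (0.631, 0.124), wholly inside the tape, with about 24 mm clear on each long side and well clear of the bush.
- **Pointing:** The shut fingertips held for over 3 s above the bare spot at (0.658, 0.105). The gap was about 12 mm from the stated tip reach; the picture allows up to about 16 mm. I saw no contact force above noise (about 1 N).
- **Everything else:** The last scene picture shows the other covers, look-alikes, bush, ring gauge and V-block where they started. I checked this by eye and did not measure it.

The clock stood at about 14.6 s of the 48 s allowed. No check failed or disagreed. The fingertip height during the push was the least certain measurement: about 5 mm above the bench, with picture estimates from 2 to 10 mm.

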